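# Clear the rejects from a spring magazine and hold its follower at the load mark

## Task

The spring magazine for the ceramic end blocks is to be reloaded. Take the two blocks with a red cross out of its lane and put them in the red reject bin, leaving the unmarked ones in the lane and the rest of the bench undisturbed; then draw the spring follower back by its black lug until its pointer is level with the red index cursor on the scale, and finish while still holding it there against its spring, so that a colleague can drop in the fresh blocks.

Things in the scene. Friction and masses are not known exactly. Their poses are not given: they have to be found in the camera images.
- magazine: Aluminium magazine fixed to the bench, 340 mm long (its y), 64 wide (x), origin under its centre, z up. Lane floor 30 mm above the bench, 26 mm wide, rails beside it 8 mm wide, tops at 36. Front stop at y = +160 mm (54 high), rear plate at y = -158 to -170 (64 high). Four blocks stand in line in the lane, 42 mm along y, gaps about 3 mm, from y = -22 to +160. The side at -x bears the scale
- follower: Grey spring follower with a black lug. Slides along the magazine's -y, away from the blocks, 90 mm at most; a spring pushes it home with 4 N at home, 8.5 N at full travel, lightly damped. Origin at bench height in mid lane, axes as the magazine's, at home at y = -33 mm. Carriage 18 mm along y, 62 mm high; its rod runs back into the spring strut, a dark barrel of 18 mm across, 44 mm up, that ends 80 mm behind the rear plate
- lug (a point): Centre of the lug's gripping part: an upright black plate 10 mm thick along the magazine's y, 32 mm wide along x, from 62 to 102 mm above the bench; this point is at 84 mm. Free all round above 64 mm
- pointer (a point): Tip of the follower's white pointer, over the scale rail, 40 mm above the bench; it goes with the follower (same y as the lug). It must come level with index_mark along the magazine's y
- index_mark (a point): White line on top of the red index cursor clamped on the scale rail, 8 mm wide along the magazine's y, 40 mm above the bench; axes as the magazine's. It is set 45 to 80 mm towards -y from the pointer's home and stays there
- reject_0_center (a point): Centre of a reject: cream ceramic block 24 x 42 x 24 mm (its x, y, z) with a red felt-pen cross on top; 45 g nominal. It stands on the lane floor, its y along the magazine's y: top 54 mm above the bench, so the upper 18 mm stand clear of the rails; grasp it across its 24 mm width
- reject_1_center (a point): Centre of the second reject, same block, same red cross
- good_0_center (a point): Centre of an unmarked block of the same shape; it stays in the lane, upright on the lane floor
- good_1_center (a point): Centre of the other unmarked block; likewise
- reject_bin: Red open plastic bin fixed on the bench, outside 120 x 160 x 45 mm (its x, y, z), with a rim 6 mm out all round; walls and floor 3 mm; origin under its centre on the bench
- red_marker: Felt pen with red cap, 16 x 128 x 18 mm, bystander; origin under its centre
- caliper: Digital caliper, 60 x 220 x 15 mm, bystander; origin under its centre
- tape: Yellow tape roll, 66 mm across, 18 mm high, bystander; origin under its centre
- glue_bottle: Small white bottle with yellow cap, 21 mm across, 38 mm high, bystander; origin under its centre
- fitting_0: Blue tee push-in fitting, 33 x 44 x 14 mm, bystander; origin under its centre
Things that resemble listed ones, but are neither listed nor needed, are in the scene too. Leave any pink look-alike of the part that bears reject_1_center alone. What is shaped like the part that bears good_0_center but orange is not meant.

How it is judged:
On the way, in this order (a step that is already met when the one before it is completed fails the run):
1. both marked blocks lie in the reject bin, let go (x of reject_0_center in the frame of reject_bin between -0.058 and 0.058 m and y of reject_0_center in the frame of reject_bin between -0.078 and 0.078 m and z of each of reject_0_center, reject_1_center in the frame of reject_bin below 0.044 m and x of reject_1_center in the frame of reject_bin between -0.058 and 0.058 m and y of reject_1_center in the frame of reject_bin between -0.078 and 0.078 m and contact force between the fingers and reject_0 below 0.1 N and contact force between the fingers and reject_1 below 0.1 N), for 0.3 s.
2. the follower's pointer stands at the index cursor (y of pointer in the frame of index_mark between -0.004 and 0.004 m and linear speed of follower below 0.01 m/s), for 0.3 s.
At the end, for the whole second after the job is handed in: Both rejects lie in the bin below its rim; both unmarked blocks stand upright on the lane floor; the follower's pointer is level with the middle of the index cursor within 4 mm (the cursor's width), at rest, held by the fingers (over 2 N) and propped by no block (all of step 2 and x of reject_0_center in the frame of reject_bin between -0.058 and 0.058 m and y of reject_0_center in the frame of reject_bin between -0.078 and 0.078 m and z of each of reject_0_center, reject_1_center in the frame of reject_bin below 0.044 m and x of reject_1_center in the frame of reject_bin between -0.058 and 0.058 m and y of reject_1_center in the frame of reject_bin between -0.078 and 0.078 m and x of good_0_center in the frame of magazine between -0.005 and 0.005 m and y of good_0_center in the frame of magazine between -0.006 and 0.142 m and z of good_0_center in the frame of magazine between 0.038 and 0.046 m and angle between each of good_0_center, good_1_center's own z axis and vertical below 0.15 rad and x of good_1_center in the frame of magazine between -0.005 and 0.005 m and y of good_1_center in the frame of magazine between -0.006 and 0.142 m and z of good_1_center in the frame of magazine between 0.038 and 0.046 m and contact force between the fingers and follower above 2 N and contact force between each of reject_0, reject_1, good_0, good_1 and follower below 0.1 N); the arm keeps its last pose, push and grip.
It fails at once if an unmarked block is lifted out of the lane (z of any of good_0_center, good_1_center in the frame of magazine above 0.062 m).
It fails at once if the index cursor is shifted (distance of index_mark from where it was at the start of the episode above 0.003 m).
It fails at once if a bystander on the bench is moved more than 20 mm (distance of any of red_marker, caliper, tape, glue_bottle, fitting_0 from where it was at the start of the episode above 0.02 m).
It also fails if it takes over 67 s, if anything falls off the work surface, if the arm or the gripper's body presses on something with over 40 N, if the wrist force passes 120 N, or if a joint passes its speed limit or range.

## Robot

A 6-joint arm with a two-finger parallel gripper is mounted at the origin on a cart in front of the work surface, level with it; the furniture and walls round the work are solid. World frame = base frame: x ahead of the robot, y to its left, z up, the work surface at z = 0. Lengths are in m, angles in rad, forces in N, time in s.
With the tool pointing down it reaches from about 0.25 to 0.725 m from the base axis. Payload 4 kg.
Tool frame: the origin (TCP) lies at the very end of the fingers, on their centre line; the grasp point (between the pads) lies 19 mm behind it; x points along the fingers, y is the direction in which the jaws open and shut, and the axes are right-handed (so a half turn about x gives the same grasp; the last joint's range is limited). The gripper opens to 85 mm and grips with 20 to 120 N. Pads are 22 mm wide; open, the fingers measure 114 mm over their backs; the gripper's body (76 mm by 85 mm) begins 54 mm behind the grasp point. The pads swing forward as they close: fully open they stand 13 mm farther back than shut.
Start: joints at [-1.126, 0.241, 0.005, 1.335, 0, 1.571], TCP at [0.215, -0.451, 0.231] pointing down, gripper open.
Joint ranges: [-2.72, 2.72], [-1.05, 1.87], [-1.09, 1.28], [-1.99, 2.15], [-1.42, 1.44], [-3.14, 3.14]. Speed limits (rad/s): [2.79, 2.79, 3.14, 3.14, 3.14, 3.14].

## Interface

Orientations are given as a unit quaternion [x, y, z, w].
In Python, from station import manip gives the robot as it stands. The module is installed in compiled form; this text tells all that it offers.
- The arm moves only by the tool jog_arm, never from a script. Its argument "plan" is a list that holds one entry, the list of rows, each a list of 4 numbers: the shift along the world's x, y, z in cm, then the turn about the world's z in degrees. In form: [[[dx, dy, dz, spin], ...]]. A call has exactly 5 rows; each row is the pose to reach, as a shift and turn from the pose commanded when the call began; what a row does not reach only later rows make up. A row lasts 1/8 s, in which the tool goes at most 62.5 mm and 10.7 degrees, less where a joint would pass 70% of its speed; a pose out of reach is approached as far as the arm can. A call with a gripper value outside its range is refused whole. "jaw" is the finger opening in cm, from 0 to 8.54, set as the call begins (left out, the last holds). The fingers move at their own pace and stop on an object; "squeeze" is the grip in N (left out, the last holds). Time passes only in rows, so rows that repeat a pose let the fingers close, or fill a call up. It gives the time, the measured TCP pose, the force and the opening at its end, in the units of the state.
- manip.observe(): the state, without advancing time (a new reading comes with each control period).
- manip.grab_frame(name): name is "side" or "top"; returns a dict with "image" (480x640x3 uint8, red, green, blue), "intrinsics" (3x3 intrinsics, pixels), "xyz" and "rotation" of the camera in the world. Camera axes: x right, y down, z forward; pixel columns grow to the right and rows downward; lengths in m; the calibration is good to about 2 mm. A picture is of the moment at which its call begins. There is no depth.
- manip.finish_job(): hands the job in, once; it reports no verdict.
The state is a dict: "clock": time; "joints": joint angles; "qd": joint speeds; "joint_torque": joint torques, N m; "ee_pos": TCP position; "orientation": TCP orientation; "contact_force": force on the tool from outside, world axes, zero at the start; "ft_torque": the same for the moment, N m; "width": opening from 0.0 (shut) to 1.0 (fully open).
Only numpy, scipy, OpenCV 4.12 (cv2) and the standard library are available. Lean on these libraries where they do the work, as an engineer would, in place of code of your own. Each camera call takes 0.05 s, during which the arm holds its last target.

## Working session

There is one attempt and no reset: what is moved stays moved. The work goes in short steps, Python scripts to look and compute and a tool call to move; the robot and the scene stay as the last step left them, time stands still between calls to the robot, and variables do not carry over. Pictures are saved under pics/ and viewed, and the job is handed in when it is done.

Besides the shell and the picture viewer there is one more tool, called as name(argument=value, ...), one argument or row to a line, values as JSON. jog_arm: Moves the arm, as the interface text tells. Its arguments: {"type":"object","properties":{"plan":{"type":"array"},"jaw":{"type":"number"},"squeeze":{"type":"number"}},"required":["plan"]}

```bash
mkdir -p pics
python3 - <<'E'
from station import manip
import cv2
for n in ("top","side"):
    f=manip.grab_frame(n); cv2.imwrite(f"pics/{n}0.png",f["image"][:,:,::-1])
    print(n,f["intrinsics"],f["xyz"],f["rotation"])
print(manip.observe())
E
```

```text
top [[542.46807549   0.         313.0629755 ]
 [  0.         542.46807549 240.49475189]
 [  0.           0.           1.        ]] [0.30577706 0.22641828 1.47113162] [-0.70448414  0.70509837 -0.05638915  0.05795387]
side [[535.10950062   0.         320.96162903]
 [  0.         535.10950062 242.26138619]
 [  0.           0.           1.        ]] [-0.01624179  0.42980374  1.08241804] [-0.53167286  0.79960944 -0.23007907  0.15815291]
{'clock': 0.1, 'joints': array([-1.12598095e+00,  2.41363389e-01,  3.87813556e-03,  1.33518654e+00,
        2.91284911e-05,  1.57080978e+00]), 'qd': array([ 0.00088043, -0.00173485,  0.00183689, -0.00148269,  0.00065219,
       -0.00048594]), 'joint_torque': array([-5.02102357e-04, -3.73136973e+01,  2.53010470e+01,  1.08423567e-02,
       -1.26107657e-04, -2.63898620e-06]), 'ee_pos': array([ 0.21491643, -0.45084373,  0.23049643]), 'orientation': array([-0.6895547 , -0.15661695,  0.68982714, -0.15531892]), 'contact_force': array([ 0.23898314, -0.16250822, -0.4884503 ]), 'ft_torque': array([0.01126864, 0.05351163, 0.01523738]), 'width': 0.9992845512811674}
```

View pics/top0.png

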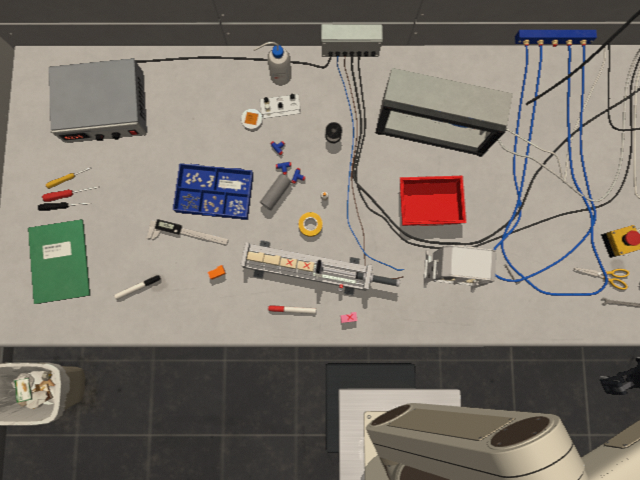

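View pics/side0.png

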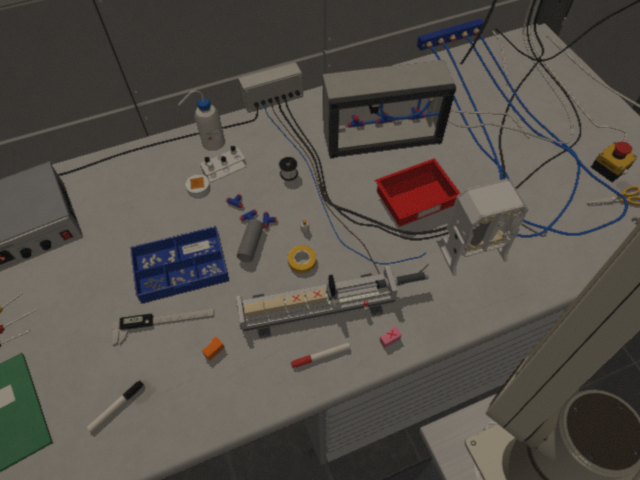

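```bash
cat > h.py <<'E'
import numpy as np, cv2
from scipy.spatial.transform import Rotation as R
from station import manip
def grab(n,save=None):
    f=manip.grab_frame(n)
    if save: cv2.imwrite(f"pics/{save}.png",f["image"][:,:,::-1])
    return f
def ray(f,uv):
    K=np.array(f["intrinsics"]); d=np.linalg.solve(K,[uv[0],uv[1],1]); return R.from_quat(f["rotation"]).apply(d)
def plane(f,uv,z):
    d=ray(f,uv); c=np.array(f["xyz"]); return c+d*(z-c[2])/d[2]
def tri(f1,u1,f2,u2):
    A=[];b=[]
    for f,u in((f1,u1),(f2,u2)):
        d=ray(f,u); d/=np.linalg.norm(d); P=np.eye(3)-np.outer(d,d); A.append(P); b.append(P@f["xyz"])
    return np.linalg.solve(A[0]+A[1],b[0]+b[1])
def proj(f,p):
    q=R.from_quat(f["rotation"]).inv().apply(np.array(p)-f["xyz"]); K=np.array(f["intrinsics"]); return (K@q/q[2])[:2]
def crop(f,x0,y0,x1,y1,s,name):
    im=f["image"][y0:y1,x0:x1,::-1]; cv2.imwrite(f"pics/{name}.png",cv2.resize(im,None,fx=s,fy=s,interpolation=cv2.INTER_CUBIC))
E
python3 - <<'E'
from h import *
t=grab("top"); s=grab("side")
crop(t,235,230,410,325,4.5,"tc"); crop(s,225,240,440,375,3.7,"sc")
for n,uv in dict(mag=(300,264),bin=(432,200)).items(): print(n,plane(t,uv,.04))
E
```

```text
mag [0.47631404 0.264234   0.04      ]
bin [ 0.6501372  -0.09225682  0.04      ]
```

View pics/tc.png

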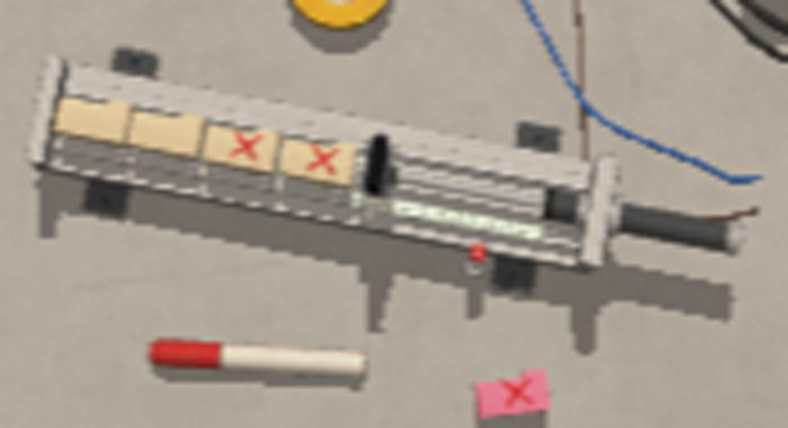

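View pics/sc.png

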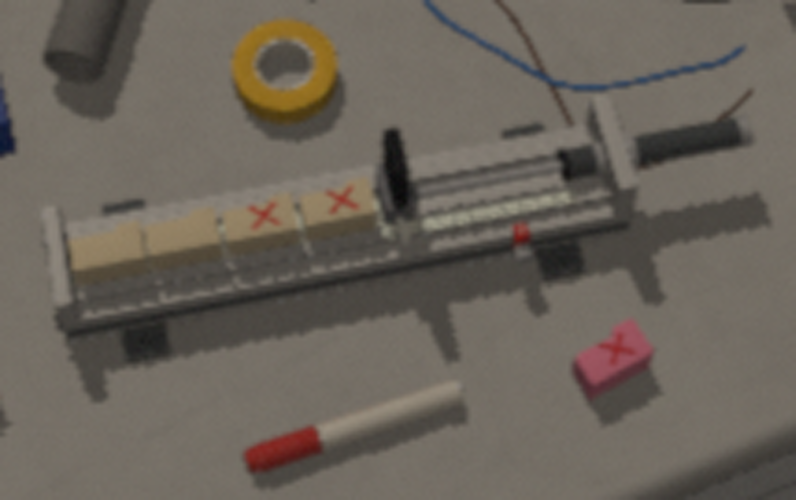

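Run:
```python
from h import *
t=grab("top"); s=grab("side")
F={'t':t,'s':s}
def comps(f,m,box,amin=4):
    x0,y0,x1,y1=box; mm=np.zeros(m.shape,np.uint8); mm[y0:y1,x0:x1]=m[y0:y1,x0:x1]
    n,l,st,c=cv2.connectedComponentsWithStats(mm,connectivity=8)
    return [(c[i].round(2),st[i,4],st[i,:4]) for i in range(1,n) if st[i,4]>=amin]
for k,f,box in(('t',t,(240,235,410,305)),('s',s,(235,260,430,335))):
    im=f["image"].astype(int); r,g,b=im[...,0],im[...,1],im[...,2]
    hsv=cv2.cvtColor(f["image"],cv2.COLOR_RGB2HSV)
    red=((r-np.maximum(g,b))>50).astype(np.uint8)
    print(k,'red',comps(f,red,box))
    cream=((r-b)>35)&(r>110)&((g-b)>12); 
    cr=((hsv[...,0]>8)&(hsv[...,0]<28)&(hsv[...,1]>60)&(hsv[...,2]>130)).astype(np.uint8)
    print('cream',comps(f,cr,box,20))
    dark=((im.max(2)<45)).astype(np.uint8)
    print('dark',comps(f,dark,box,10))
# bin
for k,f,box in(('t',t,(390,165,480,235)),('s',s,(360,150,475,230))):
    im=f["image"].astype(int); red=(((im[...,0]-im[...,1:].max(2))>50)).astype(np.uint8); m=np.zeros_like(red);x0,y0,x1,y1=box;m[y0:y1,x0:x1]=red[y0:y1,x0:x1]
    c=max(cv2.findContours(m,0,1)[0],key=cv2.contourArea); bx=cv2.boxPoints(cv2.minAreaRect(c)); print(k,'bin',bx.round(1)); print([plane(f,p,.045).round(3).tolist() for p in bx])
```

```text
t red [(array([289.29, 261.96]), np.int32(28), array([286, 259,   8,   7], dtype=int32)), (array([306.43, 264.97]), np.int32(30), array([303, 262,   8,   7], dtype=int32)), (array([340.71, 285.5 ]), np.int32(14), array([339, 284,   4,   4], dtype=int32))]
cream [(array([279.06, 260.63]), np.int32(519), array([247, 252,  67,  19], dtype=int32))]
dark [(array([318.35, 266.62]), np.int32(37), array([316, 261,   5,  12], dtype=int32))]
s red [(array([317. , 293.5]), np.int32(16), array([314, 291,   7,   6], dtype=int32)), (array([296.  , 297.57]), np.int32(14), array([293, 295,   7,   6], dtype=int32)), (array([365.29, 302.5 ]), np.int32(14), array([364, 301,   4,   4], dtype=int32)), (array([393.1 , 331.64]), np.int32(72), array([384, 327,  17,   8], dtype=int32))]
cream [(array([301.2 , 264.03]), np.int32(144), array([288, 260,  27,  10], dtype=int32)), (array([315.78, 294.05]), np.int32(140), array([306, 288,  20,  13], dtype=int32)), (array([294.71, 298.38]), np.int32(144), array([285, 292,  20,  13], dtype=int32)), (array([263.82, 304.1 ]), np.int32(310), array([244, 296,  40,  17],
[... 309 characters left out ...]
), array([369, 303,  13,  12], dtype=int32)), (array([348.71, 309.17]), np.int32(24), array([338, 307,  23,   5], dtype=int32)), (array([262.68, 326.16]), np.int32(19), array([256, 325,  14,   3], dtype=int32)), (array([248.67, 328.75]), np.int32(12), array([244, 328,  11,   3], dtype=int32)), (array([264.21, 331.21]), np.int32(72), array([259, 328,  11,   7], dtype=int32))]
t bin [[399.2 177. ]
 [464.3 174.5]
 [466.2 223.5]
 [401.1 226. ]]
[[0.713, -0.005, 0.045], [0.72, -0.181, 0.045], [0.584, -0.18, 0.045], [0.578, -0.006, 0.045]]
s bin [[374.8 179.5]
 [443.1 152.2]
 [462.4 200.6]
 [394.2 227.9]]
[[0.713, -0.01, 0.045], [0.726, -0.21, 0.045], [0.572, -0.175, 0.045], [0.565, 0.012, 0.045]]
```

Run:
```python
from h import *
t=grab("top"); s=grab("side")
hsv=cv2.cvtColor(t["image"],cv2.COLOR_RGB2HSV)
cr=((hsv[...,0]>5)&(hsv[...,0]<28)&(hsv[...,1]>45)&(hsv[...,2]>130))|((hsv[...,0]<8)&(hsv[...,1]>90))
m=np.zeros(cr.shape,bool); m[248:275,244:316]=cr[248:275,244:316]
top=[];bot=[]
for u in range(251,310):
    v=np.nonzero(m[:,u])[0]
    if len(v)>5: top.append((u,v.min()-.5)); bot.append((u,v.max()+.5))
for n,e in(('top',top),('bot',bot)):
    e=np.array(e); p=np.polyfit(e[:,0],e[:,1],1); r=e[:,1]-np.polyval(p,e[:,0])
    A=plane(t,(251,np.polyval(p,251)),.054);B=plane(t,(309,np.polyval(p,309)),.054); d=A-B
    print(n,p,r.std(),A,B,np.degrees(np.arctan2(d[1],d[0])))
c0=[plane(t,u,.054) for u in((289.29,261.96),(306.43,264.97))]
print('cross top',c0, 'side',[plane(s,u,.054) for u in((296,297.57),(317,293.5))])
print('tri',tri(t,(289.29,261.96),s,(296,297.57)),tri(t,(306.43,264.97),s,(317,293.5)))
print('cursor t',plane(t,(340.7,285.5),.04),'s',plane(s,(365.3,302.5),.04),tri(t,(340.7,285.5),s,(365.3,302.5)))
print('lug t',plane(t,(318.35,266.62),.09),'s',plane(s,(331.8,286),.085), tri(t,(318.35,266.62),s,(331.8,286)))
# rear-plate / front stop / barrel picks from crops
P=lambda x,y:(235+x/4.5,230+y/4.5)
print('front stop mid z.054',plane(t,P(48,108),.054),'rear plate mid z.064',plane(t,P(602,211),.064),'barrel end',plane(t,P(738,236),.044))
crop(t,310,250,360,300,12,"tc2"); crop(s,320,265,385,320,10,"sc2")
```

```text
top [1.91233197e-01 2.02819112e+02] 0.5994380671054833 [0.50977499 0.39331807 0.054     ] [0.48015322 0.24020965 0.054     ] 79.05030507439527
bot [1.89012274e-01 2.12085038e+02] 0.3047663771666079 [0.48661688 0.39290684 0.054     ] [0.45749368 0.24019786 0.054     ] 79.20274932311783
cross top [array([0.48007139, 0.29205303, 0.054     ]), array([0.47206508, 0.24695877, 0.054     ])] side [array([0.48148645, 0.28941918, 0.054     ]), array([0.47302789, 0.24435218, 0.054     ])]
tri [0.47891858 0.29100723 0.0601788 ] [0.47101052 0.24608198 0.0592174 ]
cursor t [0.41916588 0.15671555 0.04      ] s [0.41929714 0.15427247 0.04      ] [0.41835021 0.15604903 0.04354714]
lug t [0.46356376 0.21592063 0.09      ] s [0.46246354 0.21461952 0.085     ] [0.46387132 0.21503436 0.08310398]
front stop mid z.054 [0.50131499 0.40723545 0.054     ] rear plate mid z.064 [0.43957642 0.08471337 0.064     ] barrel end [0.42675409 0.00344122 0.044     ]
```

View pics/tc2.png

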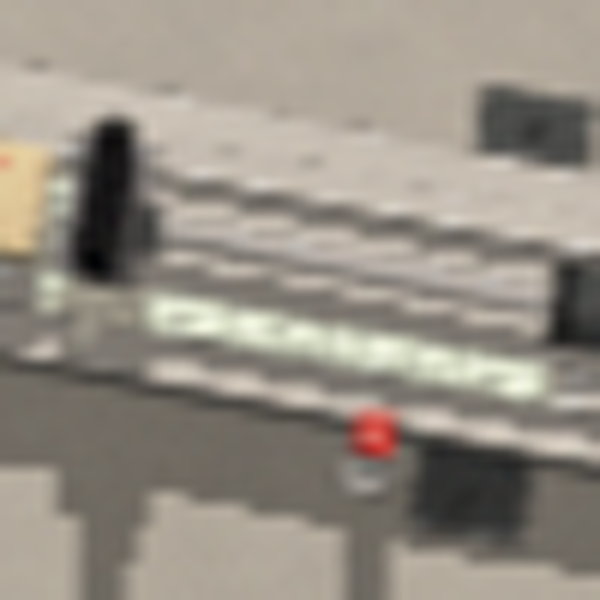

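View pics/sc2.png

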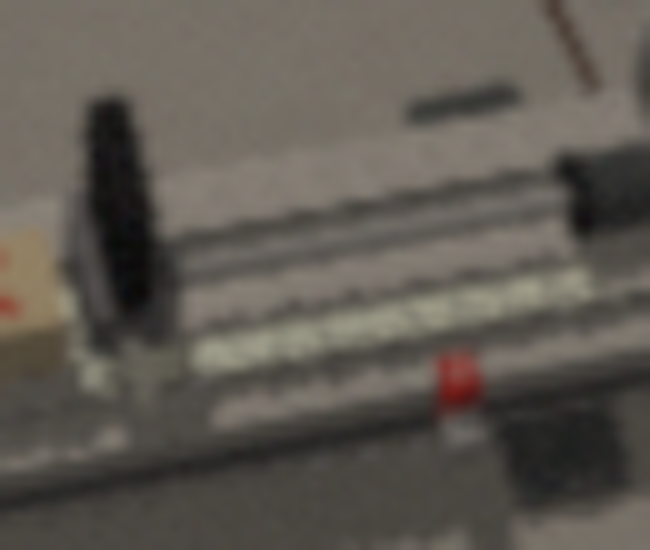

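Run:
```python
from h import *
t=grab("top"); s=grab("side")
crop(t,370,60,530,300,2.5,"tc3"); crop(s,310,50,540,280,2.6,"sc3")
o=manip.observe(); M=R.from_quat(o["orientation"]).as_matrix(); print(M.round(3), np.degrees(np.arctan2(M[1,1],M[0,1])))
```

```text
[[-0.     0.43  -0.903]
 [ 0.    -0.903 -0.43 ]
 [-1.    -0.    -0.   ]] -64.51583533337595
```

View pics/tc3.png

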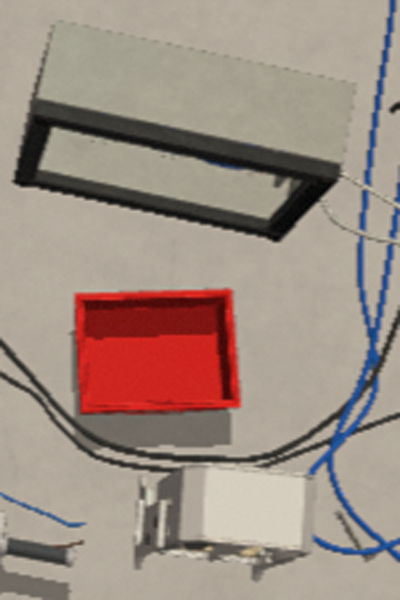

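View pics/sc3.png

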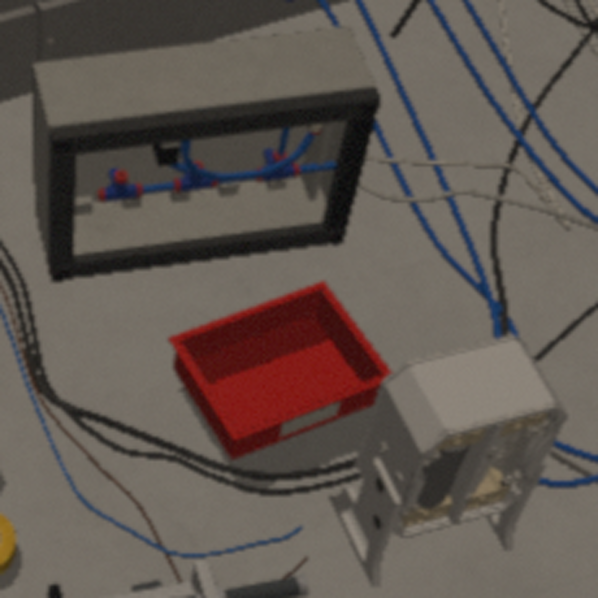

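Run:
```python
from h import *
t=grab("top"); s=grab("side")
T=lambda x,y:(370+x/2.5,60+y/2.5); S=lambda x,y:(310+x/2.6,50+y/2.6)
print('dev BL',tri(t,T(187,467),s,S(390,380)),'dev FR',tri(t,T(305,555),s,S(563,412)),'BR',tri(t,T(315,470),s,S(515,335)))
print('inst botR',plane(t,T(277,240),0),'botL',plane(t,T(15,183),0),'topR',tri(t,T(338,175),s,S(378,95)),'topL',tri(t,T(38,103),s,S(52,130)))
```

```text
dev BL [ 0.49659543 -0.08405552  0.20117149] dev FR [ 0.41324189 -0.18815208  0.20757557] BR [ 0.49537089 -0.20275155  0.20097217]
inst botR [ 0.78675    -0.24316726  0.        ] botL [0.85446458 0.05072377 0.        ] topR [ 0.78716117 -0.24391728  0.19916446] topL [0.86294526 0.04927261 0.19875599]
```

jog_arm(
  plan=[
    [[1.2,5.5,1.5,10],[2.4,11,3,20],[3.6,16.5,4.5,30],[5.5,22,5,40],[7,27.5,5,50]],
  ],
  jaw=4.5,
  squeeze=40,
)

```text
clock: 1.23
ee_pos: [0.2858, -0.175, 0.2822]
orientation: [0.559, 0.433, -0.558, 0.435]
contact_force: [0.9, 0.0, 1.6]
width: 0.527
```

jog_arm(
  plan=[
    [[1,5.5,0,3.7],[2.5,11,0,3.7],[5,16.5,0,3.7],[8,21.5,0,3.7],[11,26.5,0,3.7]],
  ],
)

```text
clock: 1.85
ee_pos: [0.3958, 0.0907, 0.2818]
orientation: [0.545, 0.451, -0.544, 0.451]
contact_force: [0.4, -0.5, 0.6]
width: 0.526
```

jog_arm(
  plan=[
    [[3,5,0,0],[6,10,-3,0],[7.75,15.5,-8,0],[7.75,15.5,-13,0],[7.75,15.5,-14,0]],
  ],
)

```text
clock: 2.48
ee_pos: [0.4694, 0.2429, 0.1369]
orientation: [-0.541, -0.452, 0.548, -0.45]
contact_force: [-0.5, -0.3, 0.2]
width: 0.528
```

Run:
```python
from h import *
o=manip.observe(); M=R.from_quat(o["orientation"]).as_matrix(); print(o["clock"],o["ee_pos"],o["joints"].round(2),o["width"], np.degrees(np.arctan2(M[1,1],M[0,1])))
t=grab("top","t1"); s=grab("side","s1")
print(proj(t,o["ee_pos"]),proj(s,o["ee_pos"]))
crop(s,225,180,440,360,3.5,"sc4")
```

```text
2.475 [0.46937918 0.24291204 0.13685323] [ 0.48  0.36 -0.08  1.14 -0.    2.24] 0.5281584937646033 -10.709302160987136
[307.58290851 262.14381381] [317.75444004 276.00644531]
```

View pics/sc4.png

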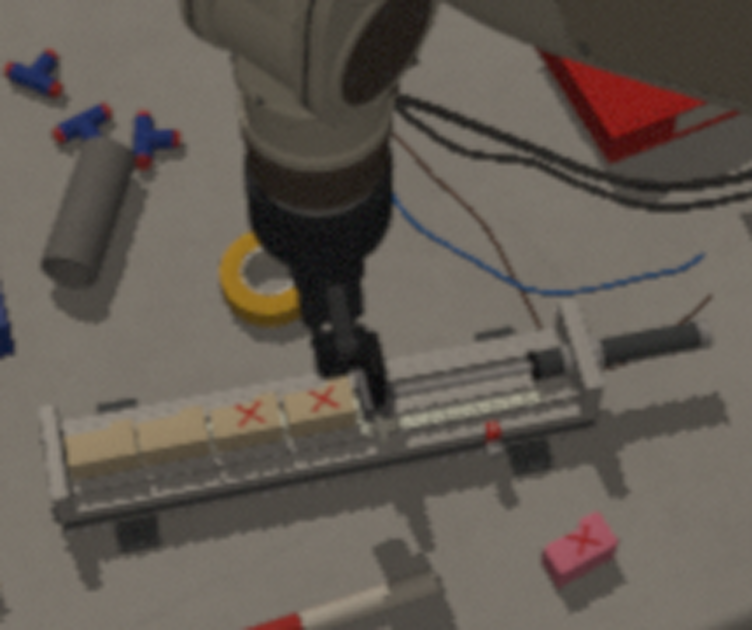

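jog_arm(
  plan=[
    [[0,0,-3,0],[0,0,-5,0],[0,0,-7,0],[0,0,-7,0],[0,0,-7,0]],
  ],
)

```text
clock: 3.2
ee_pos: [0.4744, 0.2439, 0.074]
orientation: [0.547, 0.45, -0.544, 0.451]
contact_force: [-0.5, 0.7, 0.5]
width: 0.523
```

Run:
```python
from h import *
o=manip.observe(); print(o["clock"],o["ee_pos"],o["contact_force"])
t=grab("top","t2"); s=grab("side","s2")
crop(s,260,220,380,330,6,"sc5"); crop(t,235,200,410,320,4.5,"tc5")
```

```text
3.2 [0.47438294 0.24388905 0.07397787] [-0.50190114  0.71687447  0.51335006]
```

View pics/sc5.png

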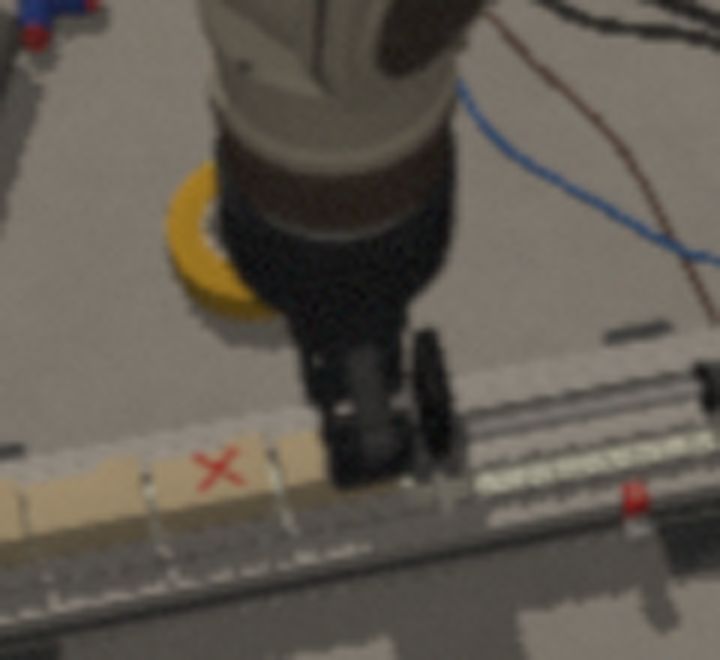

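View pics/tc5.png

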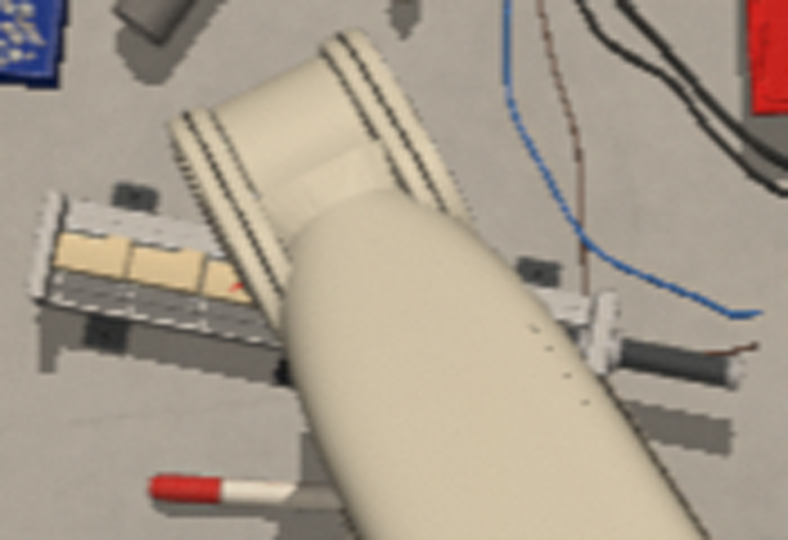

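jog_arm(
  plan=[
    [[0.1,0.5,-1.5,0],[0.1,0.5,-3,0],[0.1,0.5,-3.2,0],[0.1,0.5,-3.2,0],[0.1,0.5,-3.2,0]],
  ],
)

```text
clock: 3.92
ee_pos: [0.4739, 0.2488, 0.0395]
orientation: [0.545, 0.451, -0.545, 0.451]
contact_force: [0.3, 0.7, 0.4]
width: 0.526
```

jog_arm(
  plan=[
    [[0,0,-0.25,0],[0,0,-0.25,0],[0,0,-0.25,0],[0,0,-0.25,0],[0,0,-0.25,0]],
  ],
  jaw=1.5,
  squeeze=40,
)

```text
clock: 4.55
ee_pos: [0.4739, 0.2488, 0.037]
orientation: [0.545, 0.451, -0.545, 0.451]
contact_force: [-0.2, 0.5, 2.2]
width: 0.272
```

jog_arm(
  plan=[
    [[0,0,1,0],[0,0,3,0],[0,0,6,0],[0,0,10,0],[0,0,14,0]],
  ],
)

```text
clock: 5.18
ee_pos: [0.4731, 0.2484, 0.1782]
orientation: [-0.545, -0.451, 0.545, -0.451]
contact_force: [1.0, 0.6, -0.4]
width: 0.266
```

Run:
```python
from h import *
o=manip.observe(); print(o["clock"],o["ee_pos"],o["contact_force"],o["width"])
s=grab("side","s3")
crop(s,225,120,440,330,3.5,"sc6")
```

```text
5.175 [0.47314848 0.2484446  0.17817827] [ 0.96949864  0.60984421 -0.44092827] 0.2660362517402092
```

View pics/sc6.png

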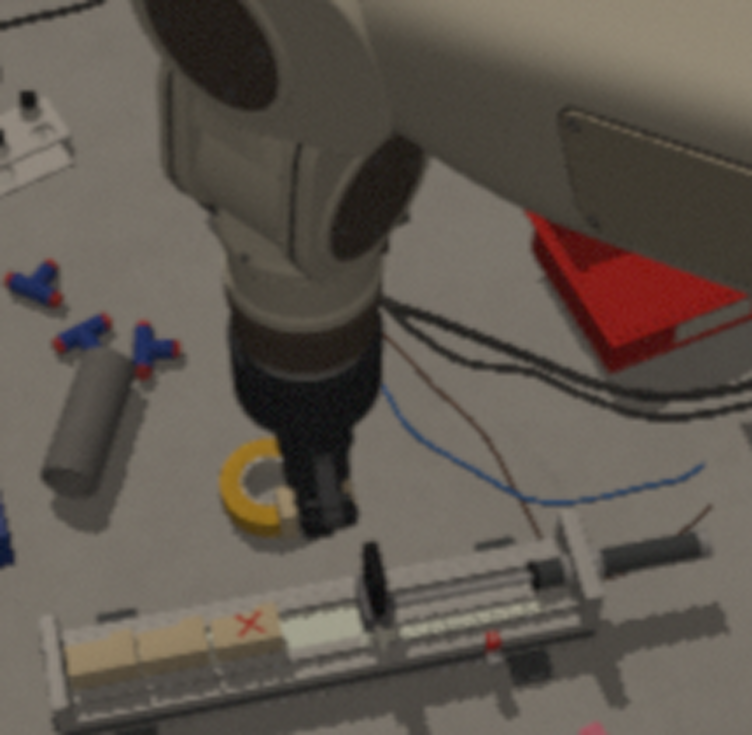

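jog_arm(
  plan=[
    [[4,-3,3,0],[8,-7,5,0],[12,-11.5,7,0],[15.5,-16.5,7,0],[17.5,-22,7,0]],
  ],
)

```text
clock: 5.85
ee_pos: [0.6499, 0.0272, 0.2467]
orientation: [0.545, 0.451, -0.545, 0.451]
contact_force: [0.5, 0.3, -0.4]
width: 0.271
```

jog_arm(
  plan=[
    [[0.3,-5.5,0,0],[0.3,-11,0,0],[0.3,-14.8,-3,0],[0.3,-14.8,-7,0],[0.3,-14.8,-11,0]],
  ],
)

```text
clock: 6.48
ee_pos: [0.6512, -0.1205, 0.1358]
orientation: [0.545, 0.45, -0.545, 0.45]
contact_force: [0.8, -0.2, -1.1]
width: 0.269
```

Run:
```python
from h import *
o=manip.observe(); print(o["clock"],o["ee_pos"],o["contact_force"],o["width"],o["joints"])
s=grab("side","s4");t=grab("top","t4")
```

```text
6.475 [ 0.65124247 -0.12047516  0.1358178 ] [ 0.79328157 -0.20918197 -1.08735171] 0.2694918628354812 [-1.83004683e-01  6.14901029e-01  3.28426701e-01  1.28429982e+00
  1.74340015e-04  1.57840564e+00]
```

View pics/s4.png

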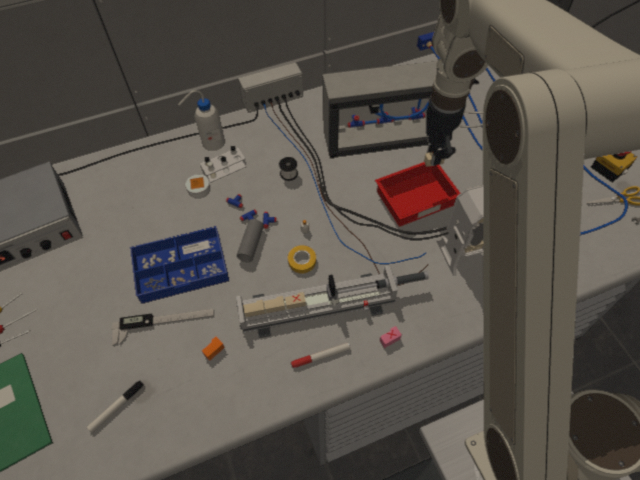

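View pics/t4.png

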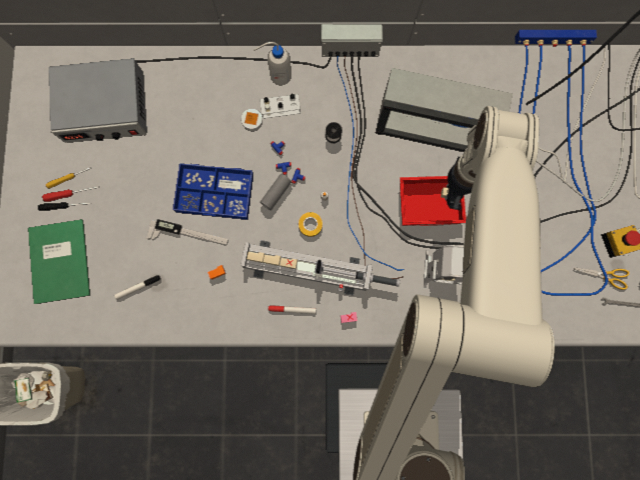

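jog_arm(
  plan=[
    [[0,0,-4,0],[0,0,-8,0],[0,0,-10,0],[0,0,-10,0],[0,0,-10,0]],
  ],
)

```text
clock: 7.2
ee_pos: [0.6532, -0.1194, 0.0392]
orientation: [0.546, 0.45, -0.544, 0.452]
contact_force: [-0.2, -0.3, -1.0]
width: 0.267
```

jog_arm(
  plan=[
    [[0,0,0,0],[0,0,0,0],[0,0,0,0],[0,0,2,0],[0,0,6,0]],
  ],
  jaw=4.5,
)

```text
clock: 7.82
ee_pos: [0.6498, -0.119, 0.0951]
orientation: [-0.544, -0.452, 0.546, -0.449]
contact_force: [0.7, -0.6, 0.4]
width: 0.528
```

jog_arm(
  plan=[
    [[0,3,6,0],[-0.3,8,11,0],[-0.3,14,12,0],[-2.5,19.5,12,0],[-5,25,12,0]],
  ],
)

```text
clock: 8.45
ee_pos: [0.6025, 0.1301, 0.2174]
orientation: [0.545, 0.45, -0.544, 0.451]
contact_force: [-0.3, 0.3, 0.2]
width: 0.524
```

Run:
```python
from h import *
o=manip.observe(); print(o["clock"],o["ee_pos"],o["contact_force"],o["width"],o["joints"])
s=grab("side","s5");t=grab("top","t5")
crop(t,235,165,490,320,3.1,"tc7")
```

```text
8.45 [0.60251954 0.13007338 0.21741727] [-0.26611932  0.26030372  0.24194556] 0.5240122917474082 [2.12543465e-01 4.80973772e-01 3.17731793e-01 1.40587142e+00
 1.54324887e-04 1.97227261e+00]
```

View pics/tc7.png

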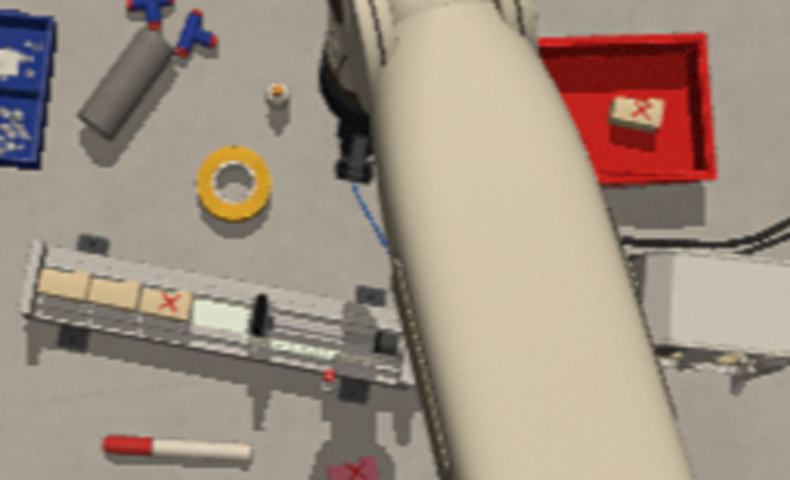

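jog_arm(
  plan=[
    [[-4,4.5,0,0],[-8,9,-1,0],[-11,13,-3,0],[-12.1,16.1,-7,0],[-12.1,16.1,-11,0]],
  ],
)

```text
clock: 9.18
ee_pos: [0.4814, 0.2914, 0.1065]
orientation: [0.545, 0.452, -0.543, 0.452]
contact_force: [-0.5, -0.8, -0.1]
width: 0.526
```

jog_arm(
  plan=[
    [[0,0,-2,0],[0,0,-4,0],[0,0,-5,0],[0,0,-5,0],[0,0,-5,0]],
  ],
)

```text
clock: 9.8
ee_pos: [0.4825, 0.2894, 0.0577]
orientation: [0.546, 0.45, -0.544, 0.451]
contact_force: [0.7, 0.6, 0.9]
width: 0.524
```

Run:
```python
from h import *
o=manip.observe(); M=R.from_quat(o["orientation"]).as_matrix();print(o["clock"],o["ee_pos"],o["contact_force"],o["width"],np.degrees(np.arctan2(M[1,1],M[0,1])))
s=grab("side","s6")
crop(s,230,220,380,340,5,"sc8")
```

```text
9.8 [0.48251047 0.28939676 0.05772901] [0.74485916 0.57773055 0.89595913] 0.5243290968933257 -10.83244095781179
```

View pics/sc8.png

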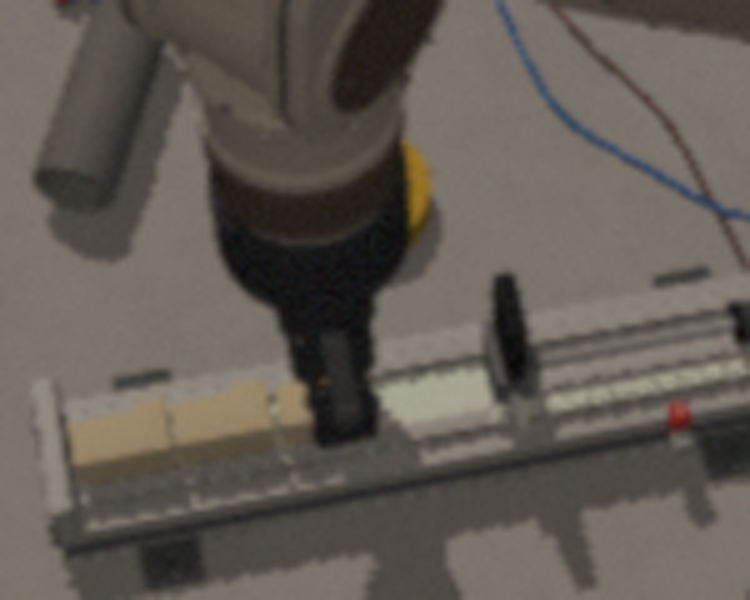

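jog_arm(
  plan=[
    [[0,0,-1,0],[0,0,-2.0,0],[0,0,-2.0,0],[0,0,-2.0,0],[0,0,-2.0,0]],
  ],
)

```text
clock: 10.48
ee_pos: [0.482, 0.2893, 0.037]
orientation: [0.545, 0.451, -0.545, 0.451]
contact_force: [0.2, 0.0, 0.1]
width: 0.525
```

jog_arm(
  plan=[
    [[0,0,0,0],[0,0,0,0],[0,0,0,0],[0,0,0,0],[0,0,0,0]],
  ],
  jaw=1.5,
)

```text
clock: 11.1
ee_pos: [0.4819, 0.2894, 0.0372]
orientation: [0.545, 0.451, -0.545, 0.451]
contact_force: [-0.5, -0.2, 5.2]
width: 0.267
```

jog_arm(
  plan=[
    [[0,0,1,0],[0,0,3,0],[0,0,6,0],[0,0,10,0],[0,0,14,0]],
  ],
)

```text
clock: 11.72
ee_pos: [0.4815, 0.2889, 0.1779]
orientation: [-0.545, -0.451, 0.545, -0.451]
contact_force: [-0.3, -0.7, 0.0]
width: 0.264
```

Run:
```python
from h import *
o=manip.observe(); print(o["clock"],o["ee_pos"],o["contact_force"],o["width"])
s=grab("side","s7")
crop(s,225,120,440,330,3.5,"sc9")
```

```text
11.725 [0.48152495 0.28888631 0.17792985] [-0.29798051 -0.67971081  0.03028105] 0.26384015743788897
```

View pics/sc9.png

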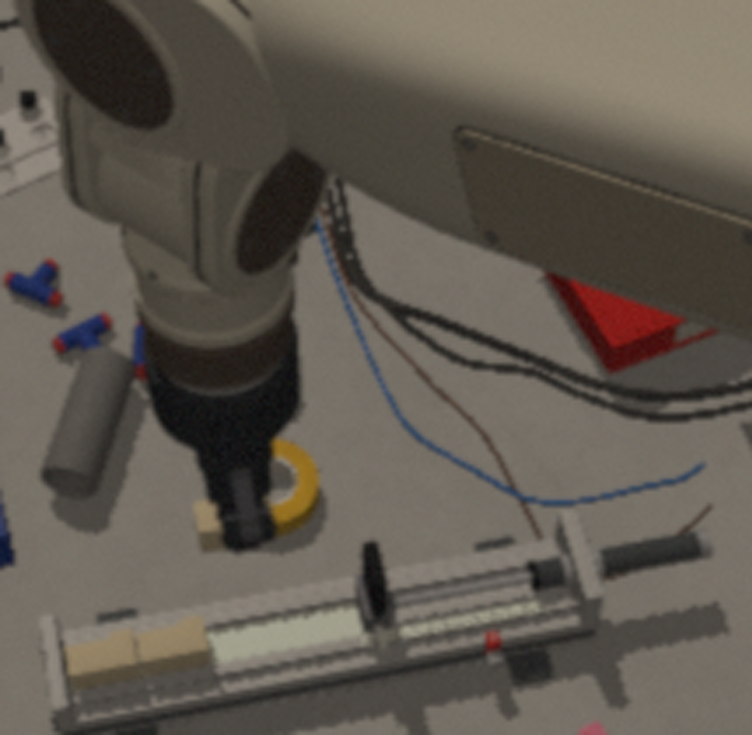

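jog_arm(
  plan=[
    [[4,-3,3,0],[8,-7,5,0],[12,-11.5,7,0],[15.5,-16.5,7,0],[16.9,-22,7,0]],
  ],
)

```text
clock: 12.4
ee_pos: [0.6523, 0.0675, 0.2462]
orientation: [0.545, 0.451, -0.545, 0.451]
contact_force: [0.3, -0.3, -0.6]
width: 0.27
```

jog_arm(
  plan=[
    [[0,-5.5,0,0],[0,-10.5,-1,0],[0,-12.7,-4,0],[0,-12.7,-9,0],[0,-12.7,-14,0]],
  ],
)

```text
clock: 13.02
ee_pos: [0.6508, -0.0588, 0.1057]
orientation: [0.545, 0.45, -0.545, 0.451]
contact_force: [0.1, 0.2, -1.3]
width: 0.269
```

jog_arm(
  plan=[
    [[0,0,-3,0],[0,0,-5.5,0],[0,0,-6.5,0],[0,0,-6.5,0],[0,0,-6.5,0]],
  ],
)

```text
clock: 13.65
ee_pos: [0.6518, -0.0579, 0.0432]
orientation: [0.545, 0.45, -0.544, 0.451]
contact_force: [-0.0, 0.3, 0.1]
width: 0.269
```

Run:
```python
from h import *
o=manip.observe(); print(o["clock"],o["ee_pos"],o["contact_force"],o["width"])
s=grab("side"); t=grab("top")
crop(s,360,120,480,240,5,"sc10")
```

```text
13.65 [ 0.65179525 -0.05790673  0.04324713] [-0.04586187  0.31075952  0.11914355] 0.2689527501622012
```

View pics/sc10.png

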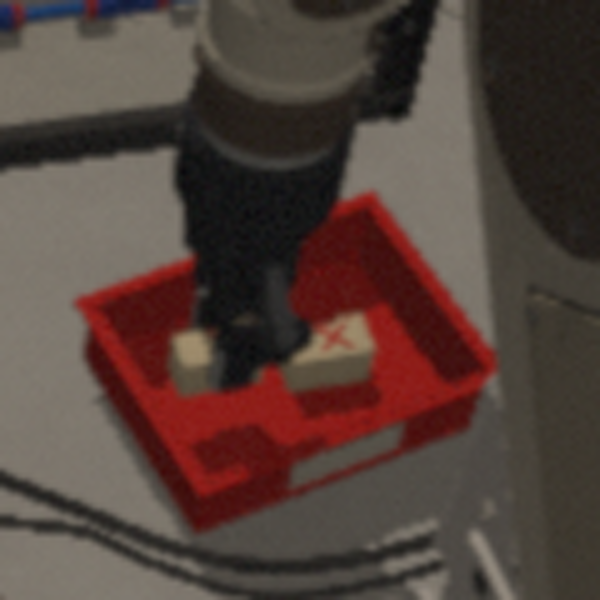

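jog_arm(
  plan=[
    [[0,0,0,0],[0,0,0,0],[0,0,0,0],[0,0,3,0],[0,0,7,0]],
  ],
  jaw=4.5,
)

```text
clock: 14.38
ee_pos: [0.6495, -0.0577, 0.111]
orientation: [-0.544, -0.452, 0.546, -0.45]
contact_force: [0.4, 0.4, 0.2]
width: 0.525
```

jog_arm(
  plan=[
    [[0,1,5,5],[-0.3,4,10,15],[-1,9,13,25],[-4,14,13,35],[-7,19,13,45]],
  ],
  jaw=5,
)

```text
clock: 15.0
ee_pos: [0.5802, 0.1337, 0.2424]
orientation: [0.33, 0.625, -0.329, 0.626]
contact_force: [0.2, 0.6, -0.1]
width: 0.587
```

Run:
```python
from h import *
o=manip.observe(); print(o["clock"],o["ee_pos"],o["contact_force"],o["width"],o["joints"])
s=grab("side","s11"); t=grab("top","t11")
crop(s,330,120,480,240,5,"sc11")
```

```text
15.0 [0.58023775 0.13365815 0.24240056] [ 0.24025039  0.62041192 -0.05930508] 0.5870412855182057 [2.26304772e-01 4.29779023e-01 3.02266540e-01 1.44167903e+00
 1.89596720e-04 1.19516425e+00]
```

View pics/t11.png

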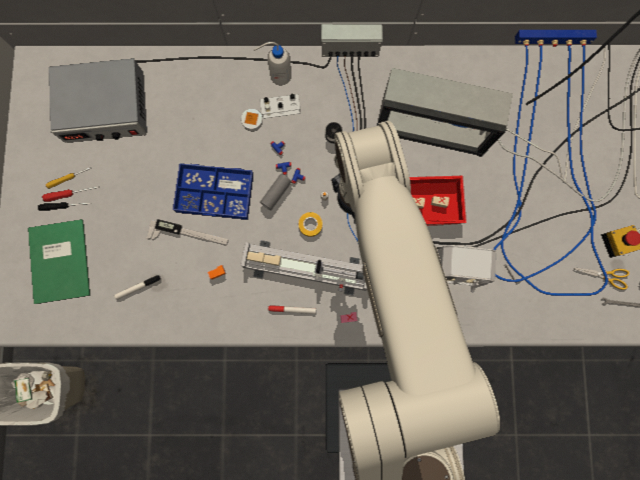

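View pics/sc11.png

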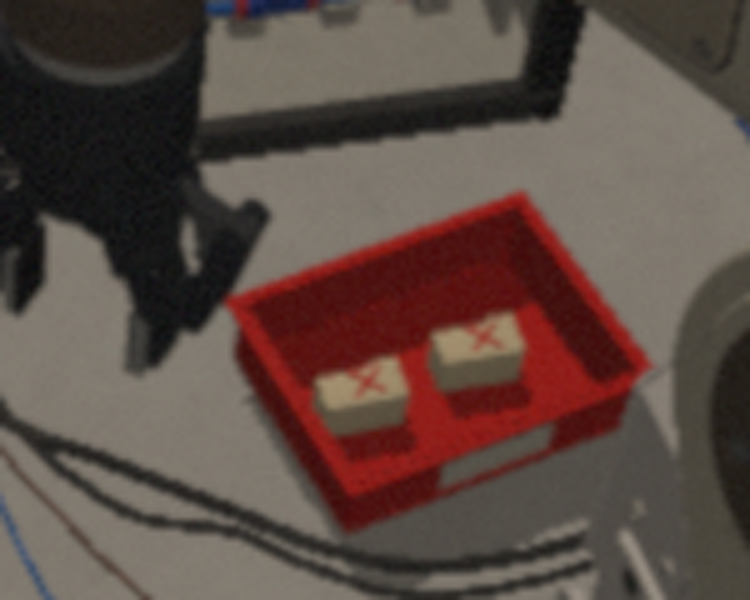

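jog_arm(
  plan=[
    [[-2.5,2,0,10],[-5,4,0,20],[-8,6,0,30],[-11,8,-3,40],[-11.6,8.1,-7,45]],
  ],
)

```text
clock: 15.72
ee_pos: [0.4644, 0.2144, 0.1725]
orientation: [0.066, 0.703, -0.064, 0.705]
contact_force: [0.2, -0.3, -0.1]
width: 0.585
```

jog_arm(
  plan=[
    [[0,0,-2,0],[0,0,-4,0],[0,0,-4,0],[0,0,-4,0],[0,0,-4,0]],
  ],
)

```text
clock: 16.35
ee_pos: [0.4656, 0.2134, 0.1329]
orientation: [0.067, 0.703, -0.066, 0.705]
contact_force: [1.4, -0.5, 0.8]
width: 0.59
```

Run:
```python
from h import *
o=manip.observe(); M=R.from_quat(o["orientation"]).as_matrix();print(o["clock"],o["ee_pos"],o["contact_force"],o["width"],np.degrees(np.arctan2(M[1,1],M[0,1])),o["joints"])
s=grab("side"); t=grab("top")
crop(s,250,180,420,330,4.5,"sc12");crop(t,235,200,410,320,4.5,"tc12")
```

```text
16.35 [0.46563921 0.21341076 0.13290954] [ 1.44318002 -0.50239007  0.76670717] 0.5899456965741314 79.1611777427533 [ 4.29779332e-01  3.27484985e-01 -1.42082582e-01  1.09905059e+00
 -5.03920032e-05  6.18953515e-01]
```

View pics/sc12.png

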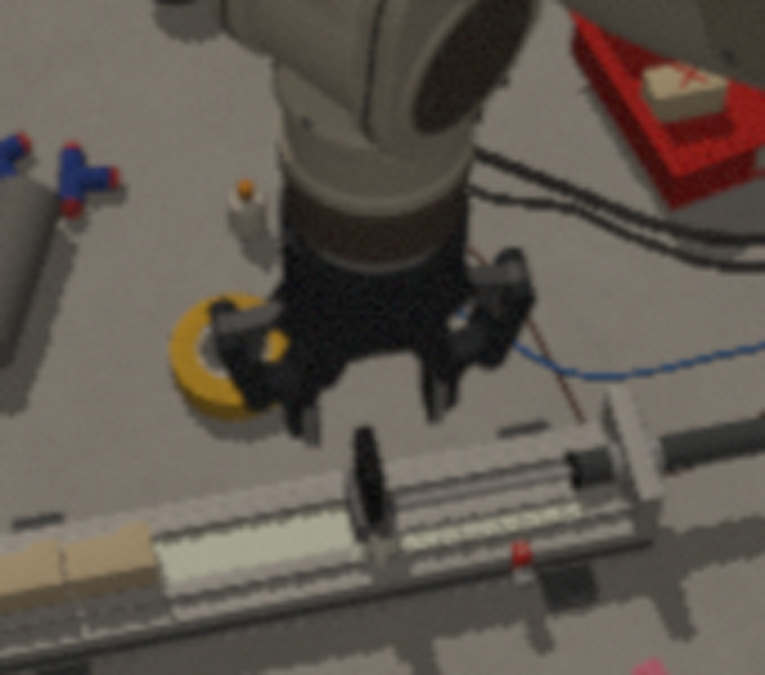

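View pics/tc12.png

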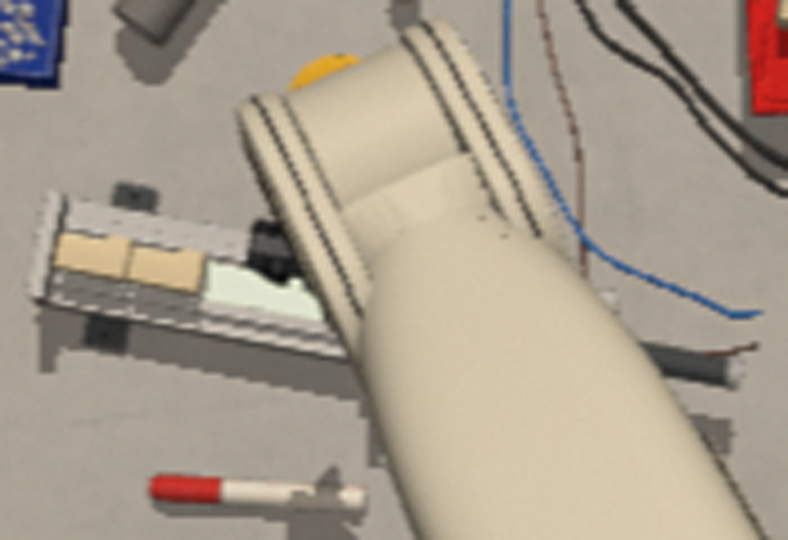

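jog_arm(
  plan=[
    [[0,0,-2.5,0],[0,0,-5,0],[0,0,-6.5,0],[0,0,-6.5,0],[0,0,-6.5,0]],
  ],
)

```text
clock: 17.08
ee_pos: [0.4655, 0.2135, 0.0676]
orientation: [0.067, 0.703, -0.066, 0.704]
contact_force: [-0.3, 0.5, 0.7]
width: 0.587
```

jog_arm(
  plan=[
    [[0,0,0,0],[0,0,0,0],[0,0,0,0],[0,0,0,0],[0,0,0,0]],
  ],
  jaw=0.5,
  squeeze=50,
)

```text
clock: 17.7
ee_pos: [0.4651, 0.2132, 0.0675]
orientation: [0.067, 0.704, -0.067, 0.704]
contact_force: [-0.1, -2.3, 5.3]
width: 0.112
```

Run:
```python
from h import *
o=manip.observe(); print(o["clock"],o["ee_pos"],o["contact_force"],o["width"])
s=grab("side"); t=grab("top")
crop(s,250,200,420,330,4.5,"sc13")
```

```text
17.7 [0.46513979 0.21323257 0.0675003 ] [-0.06698531 -2.27991408  5.31275615] 0.11181787845612351
```

View pics/sc13.png

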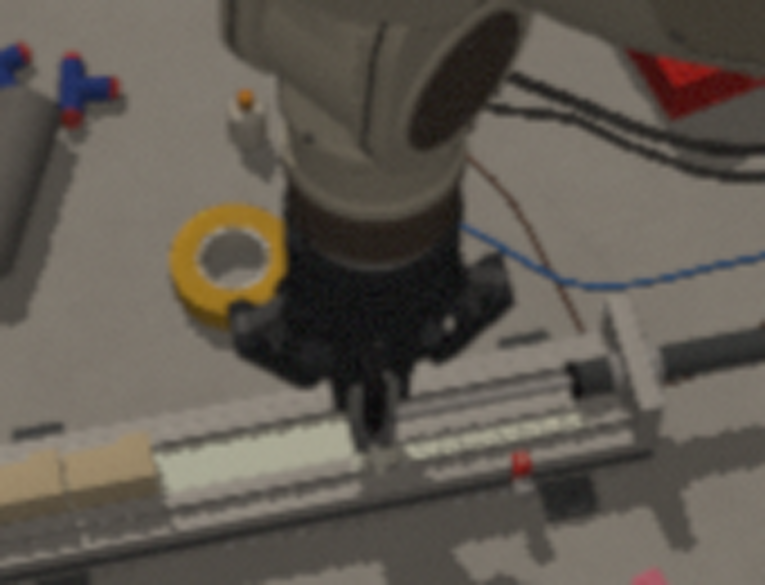

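jog_arm(
  plan=[
    [[-0.2,-1,0,0],[-0.5,-2.5,0,0],[-0.8,-4.2,0,0],[-1.05,-5.5,0,0],[-1.16,-6.1,0,0]],
  ],
)

```text
clock: 18.42
ee_pos: [0.454, 0.154, 0.0675]
orientation: [0.068, 0.703, -0.064, 0.704]
contact_force: [-0.4, 8.1, 4.0]
width: 0.109
```

jog_arm(
  plan=[
    [[0,0,0,0],[0,0,0,0],[0,0,0,0],[0,0,0,0],[0,0,0,0]],
  ],
)

```text
clock: 19.05
ee_pos: [0.454, 0.1543, 0.0675]
orientation: [0.068, 0.703, -0.064, 0.705]
contact_force: [-0.4, 7.5, 2.4]
width: 0.108
```

Run:
```python
from h import *
o=manip.observe(); print(o["clock"],o["ee_pos"],o["contact_force"],o["width"])
s=grab("side"); t=grab("top")
crop(s,320,260,400,330,9,"sc14");crop(t,290,240,400,310,7,"tc14")
```

```text
19.05 [0.45404409 0.15432059 0.06751484] [-0.38574473  7.51772094  2.44394362] 0.1079907591776833
```

View pics/sc14.png

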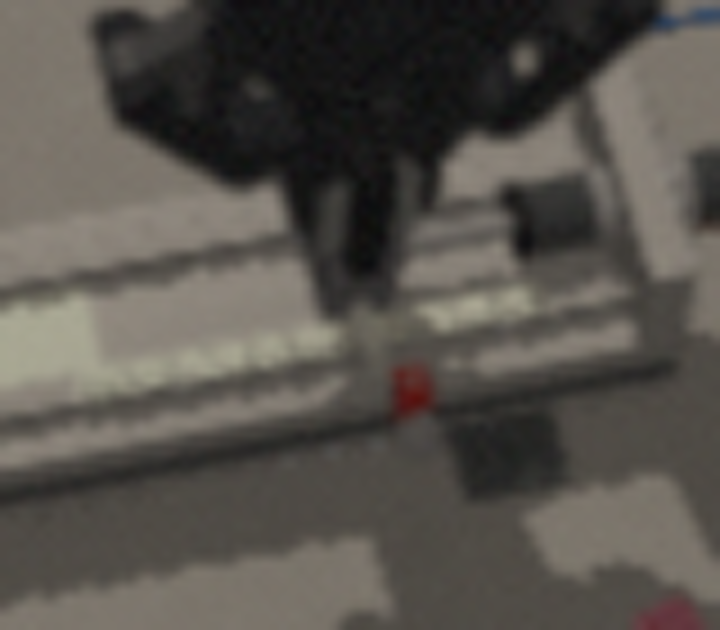

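View pics/tc14.png

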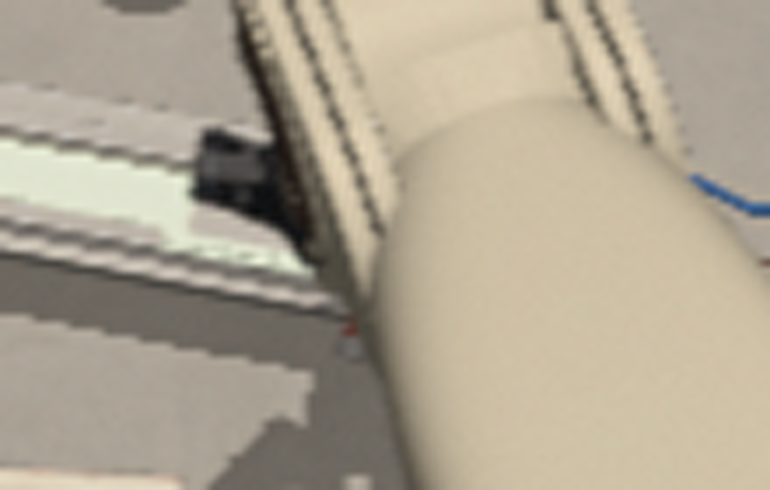

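Run:
```python
from h import *
s=grab("side","s15"); t=grab("top")
yh=np.array([.1874,.9823,0]); xh=np.array([.9823,-.1874,0])
def c(p): return (p@yh*1000).round(1),(p@xh*1000).round(1)
for n,u in dict(ptr_now=(362.8,296.7),cur_cent=(365.9,303.3),cur_top=(365.7,301.6)).items(): print(n,c(plane(s,u,.04)))
print('home ptr',c(plane(s,(334,301.5),.04)),'cursor0',c(plane(s,(365.3,302.5),.04)))
o=manip.observe(); print('tcp',c(o["ee_pos"]))
# blow-up with lines of constant magazine y at z=.04 through cursor centre
x0,y0,x1,y1,k=350,280,385,315,20
im=cv2.resize(s["image"][y0:y1,x0:x1,::-1],None,fx=k,fy=k,interpolation=cv2.INTER_LANCZOS4)
im=cv2.convertScaleAbs(im,alpha=1.7)
base=plane(s,(365.7,302),.04)
for d,col in((0,(255,0,0)),(.01,(0,255,255)),(-.01,(0,255,255))):
    a,b=[proj(s,base+yh*d+xh*e) for e in(-.01,.04)]
    q=lambda p:tuple(int(v) for v in((p-[x0,y0]+.5)*k))
    cv2.line(im,q(a),q(b),col,1)
cv2.imwrite("pics/z15.png",im)
```

```text
ptr_now (np.float64(232.0), np.float64(397.6))
cur_cent (np.float64(229.3), np.float64(380.9))
cur_top (np.float64(228.7), np.float64(384.9))
home ptr (np.float64(295.5), np.float64(399.4)) cursor0 (np.float64(230.1), np.float64(383.0))
tcp (np.float64(236.7), np.float64(417.1))
```

View pics/z15.png

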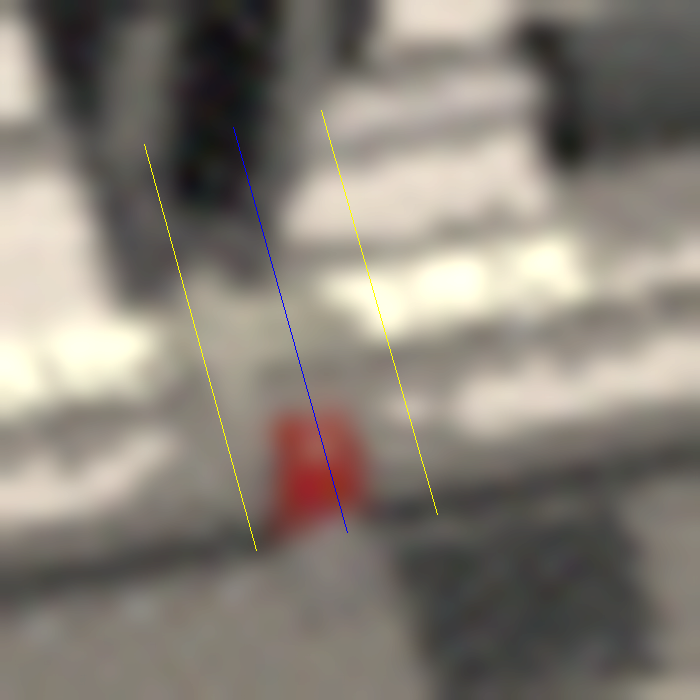

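jog_arm(
  plan=[
    [[-0.05,-0.25,0,0],[-0.1,-0.5,0,0],[-0.13,-0.66,0,0],[-0.13,-0.66,0,0],[-0.13,-0.66,0,0]],
  ],
)

```text
clock: 19.88
ee_pos: [0.4528, 0.1478, 0.0675]
orientation: [0.068, 0.703, -0.064, 0.705]
contact_force: [-1.2, 7.3, 3.2]
width: 0.109
```

Run:
```python
from h import *
o=manip.observe(); print(o["clock"],o["ee_pos"],o["contact_force"],o["width"])
s=grab("side","s16"); t=grab("top","t16")
yh=np.array([.1874,.9823,0]); xh=np.array([.9823,-.1874,0])
print('tcp y',o["ee_pos"]@yh)
im=s["image"].astype(int); m=((im[...,0]-im[...,1:].max(2))>45); m[:295]=0;m[312:]=0;m[:,:355]=0;m[:,375:]=0
v,u=np.nonzero(m);print('cursor',u.mean(),v.mean(),len(u))
x0,y0,x1,y1,k=350,280,385,315,20
im=cv2.resize(s["image"][y0:y1,x0:x1,::-1],None,fx=k,fy=k,interpolation=cv2.INTER_LANCZOS4)
im=cv2.convertScaleAbs(im,alpha=1.7)
base=plane(s,(365.3,302),.04)
for d in(0,.01,-.01):
    a,b=[proj(s,base+yh*d+xh*e) for e in(-.01,.04)]
    q=lambda p:tuple(int(v) for v in((p-[x0,y0]+.5)*k))
    cv2.line(im,q(a),q(b),(255,0,0) if d==0 else (0,255,255),1)
cv2.imwrite("pics/z16.png",im)
```

```text
19.875 [0.45280087 0.14784072 0.06752249] [-1.17743299  7.33028811  3.17277297] 0.10879383953372702
tcp y 0.23007881833480745
cursor 365.25 303.75 8
```

View pics/z16.png

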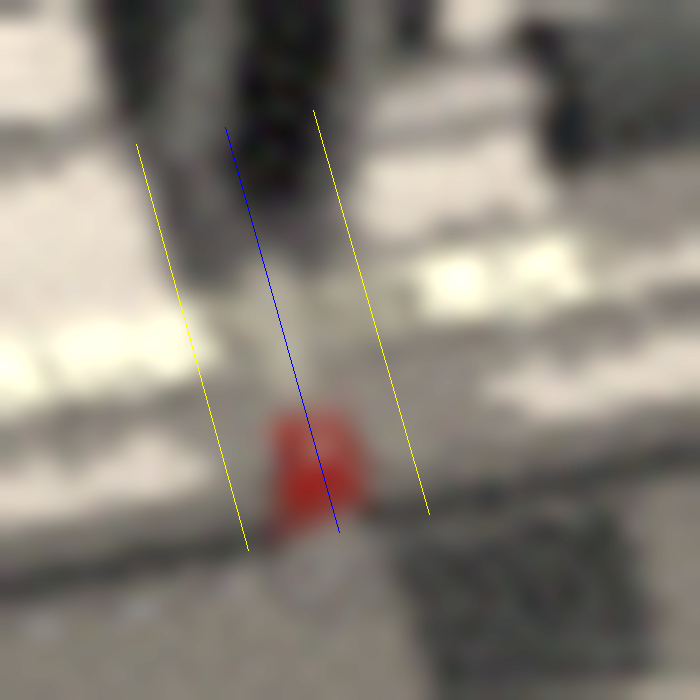

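View pics/t16.png

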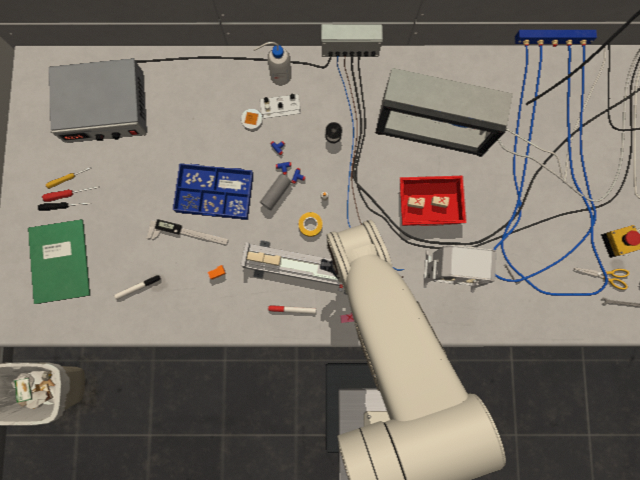

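jog_arm(
  plan=[
    [[0,0,0,0],[0,0,0,0],[0,0,0,0],[0,0,0,0],[0,0,0,0]],
  ],
)

```text
clock: 20.6
ee_pos: [0.4528, 0.1479, 0.0675]
orientation: [0.068, 0.703, -0.064, 0.705]
contact_force: [0.7, 7.4, 2.5]
width: 0.105
```

Run:
```python
from h import *
o=manip.observe(); print(o["clock"],o["ee_pos"],o["contact_force"],o["width"])
print(manip.finish_job())
```

```text
20.6 [0.45282607 0.14785476 0.0675118 ] [0.68966162 7.44361899 2.48722637] 0.1051167232597668
the job is handed in; nothing more can be done
None
```

I put both red-cross blocks in the reject bin and drew the follower back about 66 mm by its lug. I handed the job in at 20.6 s with the gripper still holding the lug against the spring.

- **Bin and lane:** The last pictures show both rejects flat on the bin floor, and both unmarked blocks upright at the front of the lane. The bystanders show no visible shift. I did not measure them or the cursor against a limit.
- **Pointer:** In the side view the pointer lines up with the middle of the red cursor within about 1 mm. Estimates of the travel needed ran from 65 to 67 mm, well within the 4 mm tolerance. In the top view the arm hid the pointer, so that alignment was confirmed from one camera only.
- **Grip:** The last reading showed about 7.4 N of spring pull and the arm at rest. None of the checks failed, and the hand-in call gave no verdict.

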